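Stop the slide, lever to neutral, reset the stop

ROBOT

A 7-joint arm with a two-finger parallel gripper is mounted at the origin on the work surface. World frame = base frame: x ahead of the robot, y to its left, z up, the work surface at z = 0. Lengths are in mm, angles in degrees, forces in N, time in s.
With the tool pointing down it reaches from about 425 to 950 mm from the base axis. Payload 4.7 kg.
Tool frame: the origin (TCP) lies between the finger pads; the fingertips stand 11 mm ahead of it and the grasp point (between the pads) lies 8 mm behind it; z points along the fingers, y is the line along which they close (so a half turn about z gives the same grasp; the last joint's range is limited). The gripper opens to 87 mm and grips with 3 to 60 N. Pads are 19 mm wide; open, the fingers measure 117 mm over their backs; the gripper's body (75 mm by 190 mm) begins 51 mm behind the grasp point.
Start: joints at [-75.567, 26.849, -2.785, 87.806, 1.381, 65.374, -4.715], TCP at [187.017, 648.593, 233.573] pointing down, gripper open.
Joint ranges: [-148.3, 148.3], [-19.14, 114.17], [-79.39, 73.82], [5.75, 140.21], [-59.74, 239.74], [12.07, 113.84], [-152.46, 152.46]. Speed limits (degrees/s): [147.25, 147.25, 180, 180, 180, 180, 180].

INTERFACE

Orientations are given as [roll, pitch, yaw] about the fixed x, y, z axes, in that order (R = Rz(yaw) Ry(pitch) Rx(roll)).
In Python, from workcell import ctrl, imaging gives the robot as it stands.
- The arm moves only by the tool move_arm, never from a script. Its arguments are lists of equal length, an entry for each row: "dp": the shift along the world's x, y, z in m, a list of three; "dr": the turn, a rotation vector about the world's x, y, z in rad, a list of three. A call has 1 to 12 rows; each row shifts and turns the commanded pose from where the row before left it; what a row does not reach is not made up. A row lasts 1/10 s, in which the tool goes at most 50 mm and 8.59 degrees, less where a joint would pass 70% of its speed; a pose out of reach is approached as far as the arm can. A call with a gripper value outside its range is refused whole. "jaw" is the closure, from -1 (fully open) to 1 (shut), set as the call begins (left out, the last holds). The fingers move at their own pace and stop on an object; the grip force is fixed at half the most. Time passes only in rows, so rows that do not move let the fingers close. It gives the time, the measured TCP pose, the force, the opening and the grip force at its end, in the units of the state.
- ctrl.get_obs(): the state, without advancing time (a new reading comes with each control period).
- imaging.capture(name): name is "scene" or "top" or "wrist"; returns a dict with "img" (480x640x3 uint8, red, green, blue), "fx", "fy", "cx", "cy" (pixels), "xyz" and "rotation" of the camera in the world. Camera axes: x right, y up, looking along -z (the intrinsics and any distortion apply to the point x, -y, -z); pixel columns grow to the right and rows downward; lengths in mm; the calibration is good to about 2 mm. A picture is of the moment at which its call begins. There is no depth.
- ctrl.sign_off(): hands the job in; it is judged then, once.
The state is a dict: "time_s": time; "qpos": joint angles; "qvel": joint speeds; "joint_torque": joint torques, N m; "tcp_pos": TCP position; "eef_rot": TCP orientation; "ft_force": force on the tool from outside, world axes, zero at the start; "moment": the same for the moment, N m; "grip_width": opening from 0.0 (shut) to 1.0 (fully open); "finger_force": force on a finger pad.
Only numpy, scipy, OpenCV 4.12 (cv2) and the standard library are available. Lean on these libraries where they do the work, as an engineer would, in place of code of your own. Each camera call takes 0.05 s, during which the arm holds its last target. There are 200 camera calls.

TASK

The slide unit on the assembly bench was left with its feed engaged. Press the mushroom stop button on the control box fully down so that it latches, then bring the slide unit's feed lever straight upright (neutral) while the stop is still latched, and only then turn the mushroom head clockwise until the button is released and springs up again. Leave the lever upright, and do not disturb the wrench, the tape roll or the grease can.

Things in the scene. Friction and masses are not known exactly. Their poses are not given: they have to be found in the camera images.
- stop_box: Grey steel control box, 110 x 110 x 70 mm high, fixed to the bench, with one mushroom stop button in the middle of its top. Origin: centre of its underside; z up. The button's axis is the box's z axis. An aluminium bezel 34 mm wide and 8 mm high stands round the button's stem.
- stop_top (a point): Top centre of the black mushroom head: round, ribbed, 40 mm diameter, 20 mm thick (straight sides from 5 to 18 mm below the top). With the button up this point is 110 mm above the bench and the head's underside 20 mm above the box's top; pressed down it goes 8.5 mm lower. z points up; x and y turn with the head.
- stop (a joint): How far the mushroom is pressed down, m: 0 = up, 0.0085 = bottom stop. The spring pushes back with 2 N at the start and 5 N at the bottom. Pressed past 0.0072 and let go, it stays latched at about 0.007.
- twist (a joint): Turn of the mushroom head, rad: 0 = rest, grows clockwise seen from above, end stop at 1.05. A weak spring turns it slowly back to 0. Beyond about 0.75 the latch lets go and the button springs up by itself (unless it is held down or gripped). Held turned while being pressed, it does not latch.
- slide_unit: Steel linear slide unit, fixed: base plate x -105 to +145 mm, y +-75 mm from the origin; drilled carriage plate, top 60 mm high, over x 20 to 110 mm; end plate 67 mm high at x = 139 mm; at its -x end a grey drive head (70 x 90 mm, 68 mm high, centred at x = -65 mm) carries the feed lever. Origin: centre line, on the underside; x along the slide, z up.
- lever_pivot (a point): Hinge of the feed lever, on top of the drive head, 75 mm above the bench. The hinge axis is the slide unit's x axis, so the lever swings sideways, along the unit's y.
- lever_ball (a point): Centre of the bare aluminium ball (26 mm diameter) at the end of the feed lever, 85 mm from the hinge on a 10 mm steel rod. Its z axis points along the lever, away from the hinge.
- feed_lever (a joint): Angle of the feed lever, rad: 0 = straight upright (neutral); positive leans to the unit's -y side, negative to +y; limits +-0.75. It stays where it is left (about 1.5 N at the ball moves it).
- wrench: Bystander: steel wrench 180 mm long, lying on the bench between the box and the slide unit. Origin: its middle, on the bench.
- tape_roll: Bystander: grey roll of tape, 90 mm diameter, 45 mm high, lying flat. Origin: centre of its underside.
- grease_can: Bystander: aluminium grease can, 60 mm diameter, 120 mm high, standing. Origin: centre of its underside.

How it is judged (in metres and radians):
On the way, in this order (a step that is already met when the one before it is completed fails the run):
1. the mushroom stop is pressed down (value of joint stop above 0.006 m), for 0.3 s.
2. with the stop still latched down, the feed lever is brought upright (within 0.14 rad) (value of joint stop above 0.006 m and value of joint feed_lever between -0.14 and 0.14 rad), for 0.3 s.
3. the mushroom stop is released and up again (value of joint stop below 0.002 m), for 0.2 s.
At the end, for the whole second after the job is handed in: The stop button is up (pressed in by less than 2 mm) after having been latched down, and the feed lever rests within 0.14 rad (8 degrees) of upright (value of joint stop below 0.002 m and value of joint feed_lever between -0.14 and 0.14 rad and velocity of joint feed_lever between -0.05 and 0.05 rad/s); the robot touches nothing.
It fails at once if the wrench, the tape roll or the grease can is moved by more than 30 mm, or the can is tipped (distance of any of wrench, tape_roll, grease_can from where it was at the start of the episode above 0.03 m or angle between grease_can's own z axis and vertical above 0.5 rad).
It also fails if it takes over 67 s, if anything falls off the work surface, if the arm or the gripper's body presses on something with over 40 N, if the wrist force passes 120 N, or if a joint passes its speed limit or range.

## Working session

There is one attempt and no reset: what is moved stays moved. The work goes in short steps, Python scripts to look and compute and a tool call to move; the robot and the scene stay as the last step left them, time stands still between calls to the robot, and variables do not carry over. Pictures are saved under pics/ and viewed, at most 10 in all, crops included, and the job is handed in when it is done.

Besides the shell and the picture viewer there is one more tool, called as a command line: name --argument value ..., lists and objects as JSON in quotes. move_arm: Moves the arm, as the interface text tells. Its arguments: {"type":"object","properties":{"dp":{"type":"array"},"dr":{"type":"array"},"jaw":{"type":"number"}},"required":["dp","dr"]}

```bash
mkdir -p pics; ls
cat > h.py <<'E'
import numpy as np, cv2, pickle
from workcell import ctrl, imaging
def cap(n,f):
    c=imaging.capture(n); cv2.imwrite('pics/'+f+'.png',c['img'][:,:,::-1]); pickle.dump(c,open('pics/'+f+'.pkl','wb')); return c
def ray(c,u,v):
    R=np.array(c['rotation']); d=np.array([(u-c['cx'])/c['fx'],-(v-c['cy'])/c['fy'],-1]); return np.array(c['xyz']),R@d
def at_z(c,u,v,z):
    o,d=ray(c,u,v); return o+d*(z-o[2])/d[2]
def proj(c,p):
    q=np.array(c['rotation']).T@(np.array(p)-c['xyz']); return c['cx']-c['fx']*q[0]/q[2], c['cy']+c['fy']*q[1]/q[2]
def ld(f): return pickle.load(open('pics/'+f+'.pkl','rb'))
E
python3 - <<'E'
from h import *
for n in ['top','scene']:
    c=cap(n,n+'0'); print({k:v for k,v in c.items() if k!='img'})
print(ctrl.get_obs())
E
```

```text
pics
{'fx': 491.93109856706945, 'fy': 491.93109856706945, 'cx': 314.7536876260368, 'cy': 243.19623450987592, 'xyz': array([ 433.61433793,    7.28222886, 1285.18383697]), 'rotation': array([  4.90847828,  -0.48874969, -89.03798696])}
{'fx': 437.25449025683815, 'fy': 437.25449025683815, 'cx': 318.72075727254077, 'cy': 237.7767877712469, 'xyz': array([1049.28924419, -310.18091051,  985.51689407]), 'rotation': array([34.71479959,  0.20539227, 56.36970815])}
{'time_s': 0.1, 'qpos': array([-75.56717625,  26.89373092,  -2.78434749,  87.8673892 ,
         1.3805743 ,  65.37523903,  -4.71608268]), 'qvel': array([ 0.04754214, -0.15710238, -0.05771261, -0.19204574,  0.00381296,
        0.02800201,  0.03766178]), 'joint_torque': array([-1.21914454e-04, -5.09171104e+01, -8.15875106e-02, -2.36825269e+01,
       -6.14876859e-02,  3.45447776e-02,  7.11102234e-05]), 'tcp_pos': array([186.89858189, 648.06191805, 232.58828277]), 'eef_rot': array([-1.79897235e+02,  3.35606728e-03,  1.63912304e+02]), 'ft_force': array([ 1.04911316,  0.39000548, -0.38899426]), 'moment': array([ 0.01014209,  0.01271612, -0.02444586]), 'finger_force': 0.0, 'grip_width': 0.9965660148332595}
```

View pics/top0.png

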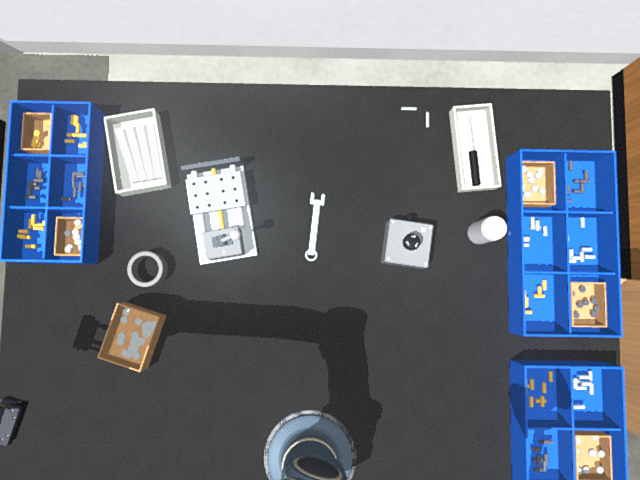

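View pics/scene0.png

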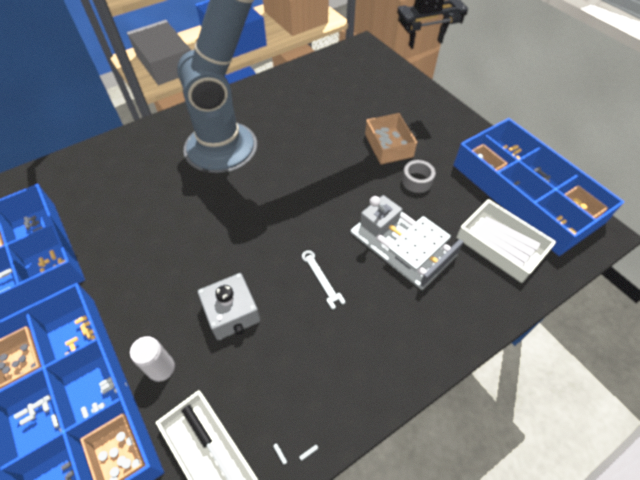

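The top view shows the slide unit around (222,215), with its ball near (235,235). The box is around (408,242), with the mushroom at (412,240). The wrench is at (314,228), the tape at (146,268) and the can at (488,229). I'll enlarge the crops to measure more precisely.

```bash
sed -i "s/R=np.array(c\['rotation'\])/R=rot(c)/; s/np.array(c\['rotation'\]).T/rot(c).T/" h.py
cat >> h.py <<'E'
from scipy.spatial.transform import Rotation as Ro
def rot(c): return Ro.from_euler('xyz',c['rotation'],degrees=True).as_matrix()
def crop(c,u,v,w,h,s): return cv2.resize(c['img'][v:v+h,u:u+w,::-1],None,fx=s,fy=s,interpolation=cv2.INTER_CUBIC)
E
python3 - <<'E'
from h import *
t,s=ld('top0'),ld('scene0')
a=np.hstack([crop(t,175,150,100,75,4),crop(t,370,205,100,75,4)])
a=np.vstack([np.hstack([crop(t,180,195,100,75,4),crop(t,370,205,100,75,4)]),np.hstack([crop(s,345,185,100,75,4),crop(s,185,270,100,75,4)])])
cv2.imwrite('pics/crops.png',a)
E
```

```text
(no output)
```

View pics/crops.png

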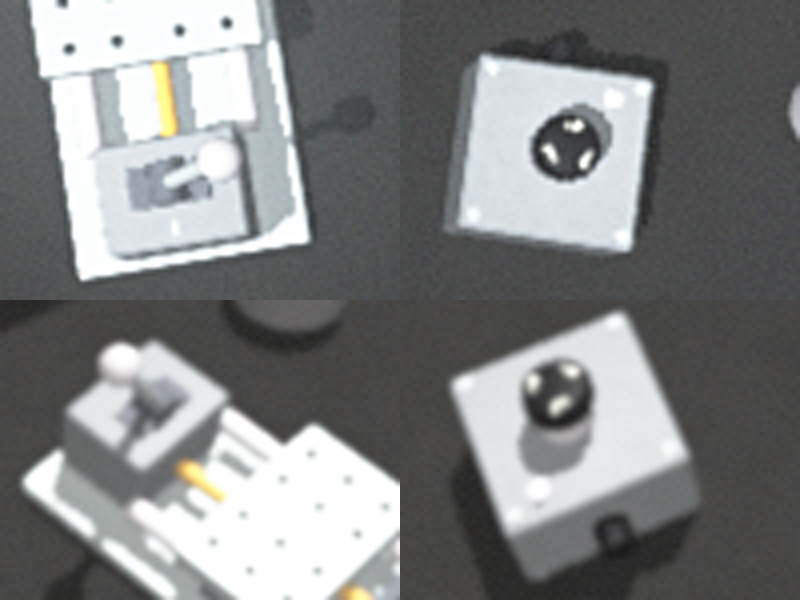

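Run:
```python
from h import *
t,s=ld('top0'),ld('scene0')
def tri(a,b):
    o1,d1=ray(t,*a);o2,d2=ray(s,*b); d1/=np.linalg.norm(d1);d2/=np.linalg.norm(d2)
    k=np.linalg.lstsq(np.c_[d1,-d2],o2-o1,rcond=None)[0]; p,q=o1+k[0]*d1,o2+k[1]*d2
    return (p+q)/2,np.linalg.norm(p-q)
print('ball',tri((234.5,234.5),(374.9,201)))
print('mush',tri((411.5,241.5),(224.5,293)))
print('mush@110',at_z(t,411.5,241.5,110),at_z(s,224.5,293,110))
T=lambda x,y,z:at_z(t,180+x/4-.4,195+y/4-.4,z)
B=lambda x,y,z:at_z(t,370+(x-400)/4-.4,205+y/4-.4,z)
bc=np.array([B(*p,70) for p in [(483,55),(653,80),(632,250),(463,230)]]);print(bc,bc.mean(0),np.linalg.norm(np.diff(bc,axis=0),axis=1))
print('head back corners',T(95,155,68),T(238,128,68)); print('base corners',T(80,278,10),T(310,242,10))
tc=[at_z(t,u,v,0) for u,v in[(183,167),(241,157),(199,264),(256,255)]];print(tc)
print('rod base',T(165,184,75))
o=ctrl.get_obs();print(o['tcp_pos'],o['eef_rot'])
for n,p,z in[('can',(488,230),60),('wr',(314,228),0),('tape',(146,268),45)]:print(n,at_z(t,*p,z))
```

```text
ball (array([548.65532184, 186.15027822, 146.52790808]), np.float64(0.33790230168189284))
mush (array([ 544.03033728, -235.2721819 ,   99.01106721]), np.float64(0.7852820211720004))
mush@110 [ 542.85872157 -233.3894312   110.        ] [ 550.47986982 -235.85427443  110.        ]
[[ 603.61326685 -188.7644308    70.        ]
 [ 589.81234581 -294.88514219   70.        ]
 [ 483.68248287 -281.47023183   70.        ]
 [ 494.25845164 -176.77370364   70.        ]] [ 542.84163679 -235.47337711   70.        ] [107.01434861 106.97433163 105.22934063]
head back corners [557.99594215 275.64491107  68.        ] [576.43921192 187.51226784  68.        ]
base corners [483.80313234 295.22505645  10.        ] [509.69122654 147.25136413  10.        ]
[array([740.78026549, 350.87284746,   0.        ]), array([770.71424276, 198.11173604,   0.        ]), array([484.43055521, 299.05391488,   0.        ]), array([510.49983425, 151.22841721,   0.        ])]
rod base [540.07415605 230.38067936  75.        ]
[186.89858189 648.06191805 232.58828277] [-1.79897235e+02  3.35606728e-03  1.63912304e+02]
can [ 579.90806471 -436.19154169   60.        ]
wr [584.21788797   0.82827278   0.        ]
tape [470.32671335 421.33046946  45.        ]
```

The ball triangulates to z≈147, which puts the lever at about +0.54 rad on the -y side. The mushroom axis is at about (543,-234.5), in agreement with the box centre. Next I close the fingers and travel there by way of (500,300).

move_arm --dp '[[0.026,-0.029,0],[0.026,-0.029,0],[0.026,-0.029,0],[0.026,-0.029,0],[0.026,-0.029,0],[0.026,-0.029,0],[0.026,-0.029,0],[0.026,-0.029,0],[0.026,-0.029,0],[0.026,-0.029,0],[0.026,-0.029,0],[0.026,-0.029,0]]' --dr '[[0,0,0],[0,0,0],[0,0,0],[0,0,0],[0,0,0],[0,0,0],[0,0,0],[0,0,0],[0,0,0],[0,0,0],[0,0,0],[0,0,0]]' --jaw 1

```text
time_s: 1.3
tcp_pos: [499.6, 299.2, 233.3]
eef_rot: [-180.0, -0.0, 163.9]
ft_force: [1.0, 0.7, -0.4]
grip_width: 0.032
finger_force: 0.0
```

move_arm --dp '[[0.004,-0.044,0],[0.004,-0.044,0],[0.004,-0.044,0],[0.004,-0.044,0],[0.004,-0.044,0],[0.004,-0.044,0],[0.004,-0.044,0],[0.004,-0.044,0],[0.004,-0.044,0],[0.004,-0.044,0],[0.004,-0.044,0],[0,-0.044,0]]' --dr '[[0,0,0],[0,0,0],[0,0,0],[0,0,0],[0,0,0],[0,0,0],[0,0,0],[0,0,0],[0,0,0],[0,0,0],[0,0,0],[0,0,0]]'

```text
time_s: 2.5
tcp_pos: [543.0, -228.9, 233.2]
eef_rot: [180.0, -0.0, 163.9]
ft_force: [-0.1, 0.1, -0.8]
grip_width: 0.002
finger_force: 0.0
```

move_arm --dp '[[0,0,0],[0,0,0],[0,0,0]]' --dr '[[0,0,0],[0,0,0],[0,0,0]]'

```text
time_s: 2.8
tcp_pos: [543.1, -225.9, 233.1]
eef_rot: [179.9, -0.1, 164.0]
ft_force: [-0.1, 0.2, 0.2]
grip_width: 0.004
finger_force: 0.0
```

move_arm --dp '[[0,-0.008,-0.02],[0,0,-0.03],[0,0,-0.03],[0,0,-0.02],[0,0,-0.005],[0,0,0],[0,0,0]]' --dr '[[0,0,0],[0,0,0],[0,0,0],[0,0,0],[0,0,0],[0,0,0],[0,0,0]]'

```text
time_s: 3.5
tcp_pos: [544.0, -235.0, 129.8]
eef_rot: [180.0, 0.1, 164.0]
ft_force: [0.5, -0.3, 0.5]
grip_width: 0.004
finger_force: 0.0
```

Run:
```python
from h import *
w=cap('wrist','w0'); s=cap('scene','s1'); print(ctrl.get_obs()['tcp_pos'])
cv2.imwrite('pics/c1.png',np.hstack([cv2.resize(w['img'][:,:,::-1],(400,300)),crop(s,165,210,100,75,4)]))
```

```text
[ 543.98486263 -235.45081539  129.98181599]
```

View pics/c1.png

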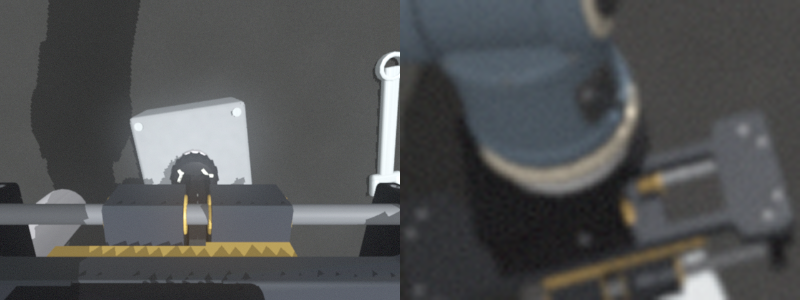

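In the wrist picture the fingers line up left to right with the head, centred at about (194,170). Pressing now.

move_arm --dp '[[0,0,-0.005],[0,0,-0.004],[0,0,-0.003],[0,0,-0.003],[0,0,-0.001],[0,0,0]]' --dr '[[0,0,0],[0,0,0],[0,0,0],[0,0,0],[0,0,0],[0,0,0]]'

```text
time_s: 4.2
tcp_pos: [543.5, -235.6, 113.0]
eef_rot: [180.0, 0.1, 163.9]
ft_force: [0.4, 0.5, 4.1]
grip_width: 0.008
finger_force: 2.2
```

move_arm --dp '[[0,0,-0.001],[0,0,-0.001],[0,0,0],[0,0,0]]' --dr '[[0,0,0],[0,0,0],[0,0,0],[0,0,0]]'

```text
time_s: 4.6
tcp_pos: [543.7, -235.6, 112.7]
eef_rot: [179.9, 0.1, 163.9]
ft_force: [-2.3, 2.3, 15.1]
grip_width: 0.006
finger_force: 7.7
```

The button has bottomed out (15 N at z 112.7). Lifting off and moving to the lever with the gripper open and yaw turned +26°.

move_arm --dp '[[0,0,0.01],[0,0,0.03],[0,0,0.04],[0,0,0.04],[0,0,0]]' --dr '[[0,0,0],[0,0,0],[0,0,0],[0,0,0],[0,0,0]]'

```text
time_s: 5.1
tcp_pos: [545.6, -237.1, 236.0]
eef_rot: [-180.0, 0.6, 163.9]
ft_force: [-0.0, -0.5, 0.2]
grip_width: 0.005
finger_force: 0.0
```

move_arm --dp '[[0,0.035,0],[0,0.035,0],[0,0.035,0],[0,0.035,0],[0,0.035,0],[0,0.035,0],[0,0.035,0],[0,0.035,0],[0,0.035,0],[0,0.035,0],[0,0.035,0],[0.003,0.035,0]]' --dr '[[0,0,0.038],[0,0,0.038],[0,0,0.038],[0,0,0.038],[0,0,0.038],[0,0,0.038],[0,0,0.038],[0,0,0.038],[0,0,0.038],[0,0,0.038],[0,0,0.038],[0,0,0.038]]' --jaw -1

```text
time_s: 6.3
tcp_pos: [544.9, 185.7, 229.4]
eef_rot: [-180.0, -0.1, -169.9]
ft_force: [-0.3, 0.5, -0.3]
grip_width: 0.97
finger_force: 0.0
```

move_arm --dp '[[0,0,0],[0,0,0],[0,0,0]]' --dr '[[0,0,0],[0,0,0],[0,0,0]]'

```text
time_s: 6.6
tcp_pos: [545.8, 183.0, 229.8]
eef_rot: [-179.9, -0.1, -170.1]
ft_force: [0.1, -0.3, -0.3]
grip_width: 0.998
finger_force: 0.0
```

Run:
```python
from h import *
w=cap('wrist','w2'); s=cap('scene','s2')
cv2.imwrite('pics/c2.png',np.hstack([cv2.resize(w['img'][:,:,::-1],(400,300)),crop(s,185,260,100,75,4)]))
```

```text
(no output)
```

View pics/c2.png

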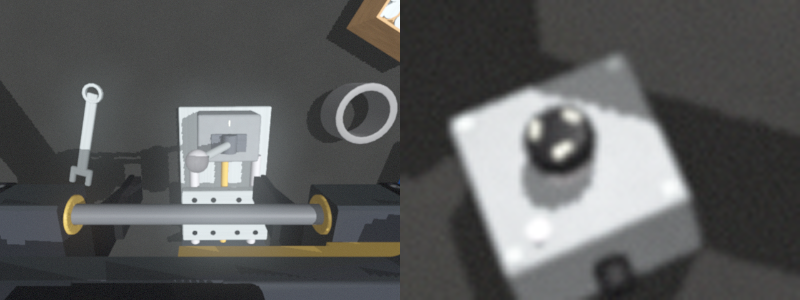

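The head is lower and the bezel is hidden, so the button is latched. The ball at (198,160) lies between the fingers, and the unit is square to the gripper. Descending.

move_arm --dp '[[0,0,-0.03],[0,0,-0.03],[0,0,-0.02],[0,0,0],[0,0,0]]' --dr '[[0,0,0],[0,0,0],[0,0,0],[0,0,0],[0,0,0]]'

```text
time_s: 7.2
tcp_pos: [546.4, 183.8, 151.0]
eef_rot: [-180.0, 0.0, -170.0]
ft_force: [1.3, -0.0, -0.0]
grip_width: 1.0
finger_force: 0.0
```

move_arm --dp '[[-0.001,0.006,0],[-0.001,0.008,0],[-0.001,0.008,0],[-0.002,0.008,0],[-0.001,0.008,0],[-0.001,0.008,0],[0,0,0],[0,0,0],[0,0,0]]' --dr '[[0,0,0],[0,0,0],[0,0,0],[0,0,0],[0,0,0],[0,0,0],[0,0,0],[0,0,0],[0,0,0]]'

```text
time_s: 8.1
tcp_pos: [538.4, 231.3, 150.1]
eef_rot: [179.9, -0.1, -169.9]
ft_force: [-0.2, 0.1, -0.2]
grip_width: 0.997
finger_force: 0.0
```

move_arm --dp '[[0,-0.002,0],[0,0,0],[0,0,0],[0,0,0],[0,0,0],[0,0,0],[0,0,0],[0,0,0],[0,0,0],[0,0,0],[0,0,0],[0,0,0]]' --dr '[[0,0,0],[0,0,0],[0,0,0],[0,0,0],[0,0,0],[0,0,0],[0,0,0],[0,0,0],[0,0,0],[0,0,0],[0,0,0],[0,0,0]]' --jaw 0.5

```text
time_s: 9.3
tcp_pos: [538.9, 228.8, 150.5]
eef_rot: [180.0, -0.0, -170.0]
ft_force: [0.7, -1.4, 0.9]
grip_width: 0.27
finger_force: 30.0
```

move_arm --dp '[[0,0,0],[0,0,0],[0,0,0],[0,0,0],[0,0,0]]' --dr '[[0,0,0],[0,0,0],[0,0,0],[0,0,0],[0,0,0]]' --jaw 0.8

```text
time_s: 9.8
tcp_pos: [538.9, 228.8, 150.5]
eef_rot: [180.0, -0.0, -170.0]
ft_force: [0.8, -0.1, 0.5]
grip_width: 0.276
finger_force: 30.0
```

The ball is gripped (24 mm opening). Now I open, lift and check.

move_arm --dp '[[0,0,0],[0,0,0],[0,0,0],[0,0,0],[0,0,0],[0,0,0],[0,0,0.01],[0,0,0.03],[0,0,0.04],[0,0,0.01],[0,0,0]]' --dr '[[0,0,0],[0,0,0],[0,0,0],[0,0,0],[0,0,0],[0,0,0],[0,0,0],[0,0,0],[0,0,0],[0,0,0],[0,0,0]]' --jaw -1

```text
time_s: 10.9
tcp_pos: [540.2, 229.1, 243.3]
eef_rot: [179.9, 0.3, -170.0]
ft_force: [0.2, 0.5, -0.5]
grip_width: 0.994
finger_force: 0.0
```

move_arm --dp '[[0,-0.035,0],[0,-0.035,0],[0,-0.04,0],[0,-0.04,0],[0,-0.04,0],[0,-0.04,0],[0,-0.04,0],[0,-0.04,0],[0,-0.04,0],[0.001,-0.04,0],[0.002,-0.04,0],[0.002,-0.033,0]]' --dr '[[0,0,0],[0,0,0],[0,0,0],[0,0,0],[0,0,0],[0,0,0],[0,0,0],[0,0,0],[0,0,0],[0,0,0],[0,0,0],[0,0,0]]'

```text
time_s: 12.1
tcp_pos: [542.6, -236.6, 239.0]
eef_rot: [180.0, -0.2, -170.1]
ft_force: [0.9, 0.5, 0.9]
grip_width: 1.001
finger_force: 0.0
```

move_arm --dp '[[0,0,0],[0,0,0],[0,0,0]]' --dr '[[0,0,0],[0,0,0],[0,0,0]]'

```text
time_s: 12.4
tcp_pos: [543.8, -232.7, 239.5]
eef_rot: [179.9, -0.1, -169.9]
ft_force: [0.3, -0.3, 0.3]
grip_width: 1.0
finger_force: 0.0
```

Run:
```python
from h import *
t=cap('top','t3'); w=cap('wrist','w3'); s=cap('scene','s3'); print(ctrl.get_obs()['qpos'])
a=np.vstack([np.hstack([crop(t,180,195,100,75,4),crop(s,185,260,100,75,4)]),np.hstack([crop(s,345,165,100,75,4),cv2.resize(w['img'][:,:,::-1],(400,300))])])
cv2.imwrite('pics/c3.png',a)
```

```text
[  4.89157277  19.04891468  18.30769962 100.00119588  -6.70132008
  62.05903081 125.59632584]
```

View pics/c3.png

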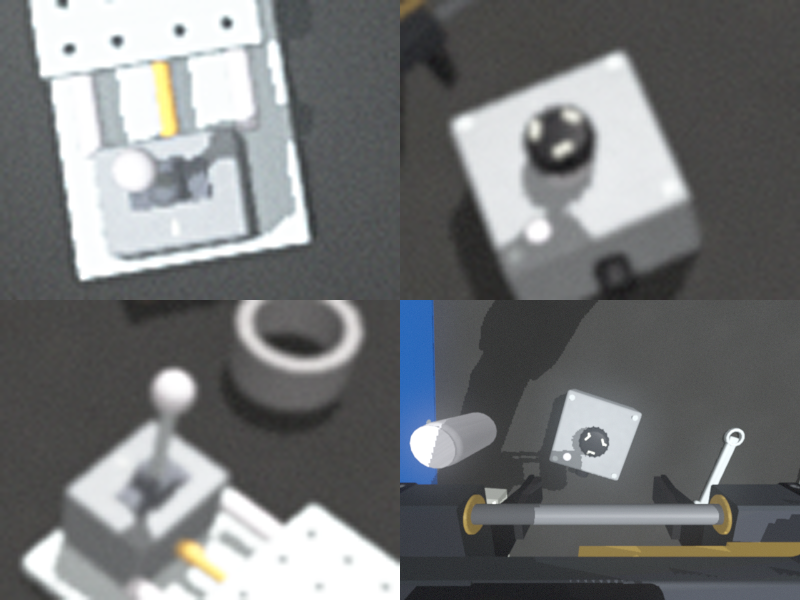

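Run:
```python
from h import *
t,s=ld('t3'),ld('s3')
def tri(a,b):
    o1,d1=ray(t,*a);o2,d2=ray(s,*b); d1/=np.linalg.norm(d1);d2/=np.linalg.norm(d2)
    k=np.linalg.lstsq(np.c_[d1,-d2],o2-o1,rcond=None)[0]; p,q=o1+k[0]*d1,o2+k[1]*d2
    return (p+q)/2,np.linalg.norm(p-q)
p=tri((212.6,237.1),(388.1,187.1));print(p, p[0]@[-.172,.985,0])
for q in [(411.5,241.5,110)]: pass
```

```text
(array([540.03376974, 233.39056177, 160.42882377]), np.float64(0.911416378661754)) 137.00389495257784
```

The lever is upright: the ball is at z≈160 and about -0.05 rad or less from neutral. The button is still latched. Next I pre-turn 20° clockwise, away from the lamp at the box corner, and lower over the head.

move_arm --dp '[[0,-0.001,-0.03],[0,-0.001,-0.03],[0,0,-0.03],[0,0,-0.03],[0,0,-0.02],[0,0,0],[0,0,0]]' --dr '[[0,0,-0.1],[0,0,-0.1],[0,0,-0.1],[0,0,-0.05],[0,0,0],[0,0,0],[0,0,0]]'

```text
time_s: 13.25
tcp_pos: [544.4, -235.9, 101.0]
eef_rot: [180.0, 0.0, 170.0]
ft_force: [0.0, -0.4, 0.0]
grip_width: 1.001
finger_force: 0.0
```

move_arm --dp '[[0,0.001,-0.007],[0,0,-0.006],[0,0,0],[0,0,0]]' --dr '[[0,0,0],[0,0,0],[0,0,0],[0,0,0]]'

```text
time_s: 13.65
tcp_pos: [544.1, -235.4, 87.8]
eef_rot: [180.0, 0.0, 170.0]
ft_force: [-0.3, -0.7, 0.6]
grip_width: 0.998
finger_force: 0.0
```

move_arm --dp '[[0,0,0],[0,0,0],[0,0,0],[0,0,0],[0,0,0],[0,0,0],[0,0,0],[0,0,0]]' --dr '[[0,0,0],[0,0,0],[0,0,0],[0,0,0],[0,0,0],[0,0,0],[0,0,0],[0,0,0]]' --jaw 0.3

```text
time_s: 14.45
tcp_pos: [543.7, -237.2, 87.7]
eef_rot: [-179.9, 0.0, 169.9]
ft_force: [0.4, -4.2, -0.9]
grip_width: 0.443
finger_force: 30.0
```

The head is gripped (38.5 mm). Turning clockwise 0.96 rad.

move_arm --dp '[[0,0,0],[0,0,0],[0,0,0],[0,0,0],[0,0,0],[0,0,0],[0,0,0],[0,0,0],[0,0,0],[0,0,0],[0,0,0]]' --dr '[[0,0,-0.12],[0,0,-0.12],[0,0,-0.12],[0,0,-0.12],[0,0,-0.12],[0,0,-0.12],[0,0,-0.12],[0,0,-0.12],[0,0,0],[0,0,0],[0,0,0]]'

```text
time_s: 15.55
tcp_pos: [543.2, -238.2, 88.3]
eef_rot: [-179.9, 0.2, 114.9]
ft_force: [-2.5, -5.6, 2.9]
grip_width: 0.448
finger_force: 30.0
```

move_arm --dp '[[0,0,0],[0,0,0],[0,0,0],[0,0,0],[0,0,0],[0,0,0],[0,0,0]]' --dr '[[0,0,0],[0,0,0],[0,0,0],[0,0,0],[0,0,0],[0,0,0],[0,0,0]]' --jaw -1

```text
time_s: 16.25
tcp_pos: [544.1, -235.3, 87.6]
eef_rot: [180.0, -0.0, 115.0]
ft_force: [0.7, -0.1, -0.3]
grip_width: 0.964
finger_force: 0.0
```

move_arm --dp '[[0,0,0.01],[0,0,0.03],[0,0,0.04],[0,0,0.04],[0,0,0.04],[-0.03,0.03,0],[-0.03,0.04,0],[-0.02,0.04,0],[0,0.04,0],[0,0,0],[0,0,0]]' --dr '[[0,0,0],[0,0,0],[0,0,0],[0,0,0],[0,0,0],[0,0,0],[0,0,0],[0,0,0],[0,0,0],[0,0,0],[0,0,0]]'

```text
time_s: 17.35
tcp_pos: [464.2, -84.8, 248.3]
eef_rot: [179.9, 0.0, 115.1]
ft_force: [-0.1, -0.9, -0.6]
grip_width: 0.998
finger_force: 0.0
```

Run:
```python
from h import *
t=cap('top','t4'); s=cap('scene','s4'); s0=ld('scene0')
a=np.vstack([np.hstack([crop(s0,185,260,100,75,4),crop(s,185,260,100,75,4)]),np.hstack([crop(s,345,165,100,75,4),cv2.resize(t['img'][:,:,::-1],(400,300))])])
cv2.imwrite('pics/c4.png',a)
```

```text
(no output)
```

View pics/c4.png

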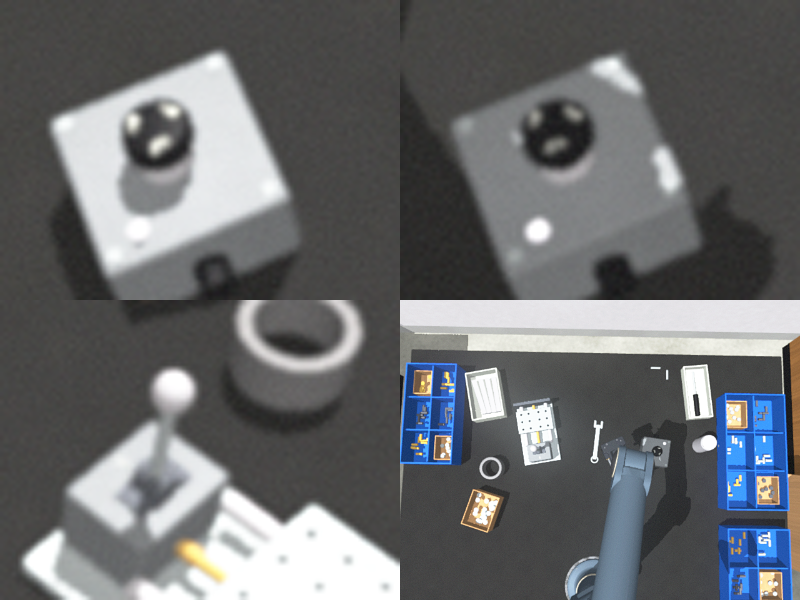

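The mushroom is back at its original height: its centre is at (558,132), matching (158,132) at the start, and the bezel shows again. The lever is upright and the bystanders have not moved. Handing in.

```bash
python3 -c "
from h import *
print(ctrl.sign_off())"
```

```text
the job is handed in; nothing more can be done
None
```

I latched the stop, brought the lever upright, then turned the stop's head until it released, and handed the job in at about 17 s. The last pictures show the button up, the lever upright (within about 0.08 rad by my measurement) and the wrench, tape roll and can unmoved, but sign-off returned no verdict.

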